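Seat the slicer drive disc and hold the cap over its threaded holes

ROBOT

A 6-joint arm with a two-finger parallel gripper is mounted at the origin on the work surface. World frame = base frame: x ahead of the robot, y to its left, z up, the work surface at z = 0. Lengths are in mm, angles in rad, forces in N, time in s.
With the tool pointing down it reaches from about 350 to 850 mm from the base axis. Payload 8.1 kg.
Tool frame: the origin (TCP) lies on the centre line of the jaws, within the pads' length; the fingertips stand 8 mm ahead of it and the grasp point (between the pads) lies 11 mm behind it; z points along the fingers, y is the line along which they close (so a half turn about z gives the same grasp; the last joint's range is limited). The gripper opens to 85 mm and grips with 20 to 120 N. Pads are 22 mm wide; open, the fingers measure 114 mm over their backs; the gripper's body (76 mm by 85 mm) begins 54 mm behind the grasp point. The pads swing forward as they close: fully open they stand 13 mm farther back than shut.
Start: joints at [-1.428, 0.13, 1.488, -0, 1.523, -0.085], TCP at [135.521, -584.499, 239.292] pointing down, gripper open.
Joint ranges: [-2.96, 2.96], [-0.89, 2.26], [0.02, 2.5], [-1.34, 4.48], [0, 2.73], [-2.66, 2.66]. Speed limits (rad/s): [2.39, 2.39, 2.79, 3.14, 3.14, 3.14].

INTERFACE

Orientations are given as a unit quaternion [x, y, z, w].
In Python, from rig import read_state, grab_frame, close_job gives the robot as it stands.
- The arm moves only by the shell command python3 -m inch 'ROWS'. ROWS is a JSON object of lists of equal length, an entry for each row: "offset": the shift along the world's x, y, z in cm, a list of three; "twist": the turn, a rotation vector about the world's x, y, z in degrees, a list of three; "claw": the opening, from 0 (shut) to 1 (fully open). In form: {"offset": [[tx, ty, tz], ...], "twist": [[rx, ry, rz], ...], "claw": [claw, ...]}. A call has 1 to 12 rows; each row is the pose to reach, as a shift and turn from the pose commanded when the call began; what a row does not reach only later rows make up. A row lasts 1/10 s, in which the tool goes at most 50 mm and 8.59 degrees, less where a joint would pass 70% of its speed; a pose out of reach is approached as far as the arm can. A call with a gripper value outside its range is refused whole. The fingers move at their own pace and stop on an object; the grip force is fixed at half the most. Time passes only in rows, so rows that repeat a pose let the fingers close. It gives the time, the measured TCP pose, the force, the opening and the grip force at its end, in the units of the state.
- read_state(): the state, without advancing time (a new reading comes with each control period).
- grab_frame(name): name is "scene" or "side" or "wrist"; returns a dict with "pixels" (400x640x3 uint8, red, green, blue), "fx", "fy", "cx", "cy" (pixels), "xyz" and "attitude" of the camera in the world. Camera axes: x right, y down, z forward; pixel columns grow to the right and rows downward; lengths in mm; the calibration is good to about 2 mm. A picture is of the moment at which its call begins. There is no depth.
- close_job(): hands the job in; it is judged then, once.
The state is a dict: "time_s": time; "joint_pos": joint angles; "qvel": joint speeds; "tau": joint torques, N m; "ee_pos": TCP position; "eef_rot": TCP orientation; "contact_force": force on the tool from outside, world axes, zero at the start; "wrist_torque": the same for the moment, N m; "gripper_width": finger opening in mm; "finger_force": force on a finger pad.
Only numpy, scipy, OpenCV 4.12 (cv2) and the standard library are available. Lean on these libraries where they do the work, as an engineer would, in place of code of your own. Each camera call takes 0.05 s, during which the arm holds its last target. There are 200 camera calls.

TASK

Take the brass drive disc by its upright stub and seat it flat, stub up, in the round pocket on top of the slicer's aluminium drive housing, and let go of it. Then pick up the blue cap plate by its black turret and finish while holding it still and level about a finger's width (15 mm) above the housing, touching nothing but the gripper, with each of its three screw holes centred over its threaded hole (the three-hole pattern fits only one way round), so that a colleague can start the screws. Leave the screwdriver, the steel dish and the bottle where they are.

Things in the scene. Friction and masses are not known exactly. Their poses are not given: they have to be found in the camera images.
- housing: Aluminium slicer drive housing, fixed: block 124 (its x) x 94 (its y) x 50 mm high, dark side ribs, a drive shaft 25 mm long out of its +x side. Origin: centre of its underside, z up. On top: a central round pocket, 51 mm in diameter, 10 mm deep, flat floor; three threaded blind holes, 8 mm in diameter, at its own (x, y) = (45, 30), (45, -30), (-45, 0) mm.
- cavity_floor (a point): Centre of the pocket's floor, 40 mm above the worktop, 10 mm below the housing's top; axes as the housing.
- disc: Loose drive disc: brass disc 48 mm in diameter, 6 mm thick, with a dark round stub 16 mm in diameter on its centre, rising to 28 mm above its underside; about 0.14 kg. Lies on the worktop, stub up. Origin: centre of its underside, z along the stub. Seated in the pocket, the stub stands 18 mm above the housing's top.
- cap: Loose blue plate 120 (its x) x 90 (its y) x 6 mm, lying flat; black 38 x 38 mm turret, sides along x and y, on its middle, up to 40 mm above the underside, hollow from below (28 x 28 mm, 35 deep: room for the stub); about 0.35 kg. Screw holes, 14 mm, at its own (x, y) = (45, 30), (45, -30), (-45, 0) mm, match the housing's when both x axes point the same way. Origin: centre of underside, z up.
- screwdriver: Screwdriver, 200 mm long, red handle 26 mm thick, lying on the worktop, to be left alone. Origin under its middle, on the worktop; x towards the blade.
- dish: Small open steel bowl, 76 mm across and 35 high, to be left alone. Origin: centre of its underside.
- degreaser: White bottle with red cap, 52 mm across and 110 high, to be left alone. Origin: centre of its underside.
- thread0 (a point): Mouth of the threaded hole at (45, 30) mm of the housing, in its top face, 50 mm above the worktop; axes as the housing.
- caphole0 (a point): Centre of the cap's screw hole at (45, 30) mm of the plate, on its underside; belongs over thread0; axes as the cap.
- thread1 (a point): Mouth of the threaded hole at (45, -30) mm of the housing, in its top face, 50 mm above the worktop; axes as the housing.
- caphole1 (a point): Centre of the cap's screw hole at (45, -30) mm of the plate, on its underside; belongs over thread1; axes as the cap.
- thread2 (a point): Mouth of the threaded hole at (-45, 0) mm of the housing, in its top face, 50 mm above the worktop; axes as the housing.
- caphole2 (a point): Centre of the cap's screw hole at (-45, 0) mm of the plate, on its underside; belongs over thread2; axes as the cap.
Mind the look-alikes: they are no part of the job. What is meant by the disc is not green, and is the smaller of those in its own colour.

How it is judged (in metres and radians):
On the way:
1. the disc is seated flat in the housing's pocket and let go, the cap not yet over the housing (z of disc in the frame of cavity_floor between -0.003 and 0.0025 m and horizontal distance between disc and cavity_floor below 0.004 m and angle between disc's own z axis and vertical below 0.06 rad and contact force between the fingers and disc below 0.1 N and linear speed of disc below 0.02 m/s and horizontal distance between cap and housing above 0.06 m), for 0.2 s.
At the end, for the whole second after the job is handed in: Disc in the pocket (2.5 mm of floor, 4 mm of centre, tilt <0.06 rad), let go. Cap gripped (>1 N), still (<20 mm/s, 0.2 rad/s), tilt <0.09 rad, each hole within 4 mm sideways of its threaded hole and 5 to 30 mm above the housing; it touches no housing, disc or bystander (z of disc in the frame of cavity_floor between -0.003 and 0.0025 m and horizontal distance between disc and cavity_floor below 0.004 m and angle between disc's own z axis and vertical below 0.06 rad and contact force between each of the fingers, cap and disc below 0.1 N and horizontal distance between caphole0 and thread0 below 0.004 m and horizontal distance between caphole1 and thread1 below 0.004 m and horizontal distance between caphole2 and thread2 below 0.004 m and z of caphole0 in the frame of thread0 between 0.005 and 0.03 m and z of caphole1 in the frame of thread1 between 0.005 and 0.03 m and z of caphole2 in the frame of thread2 between 0.005 and 0.03 m and angle between cap's own z axis and vertical below 0.09 rad and contact force between the fingers and cap above 1 N and linear speed of cap below 0.02 m/s and angular speed of cap below 0.2 rad/s and contact force between cap and housing below 0.1 N and contact force between cap and screwdriver below 0.1 N and contact force between cap and dish below 0.1 N and contact force between cap and degreaser below 0.1 N); the arm keeps its last pose, push and grip.
It fails at once if the screwdriver is moved more than 30 mm (distance of screwdriver from where it was at the start of the episode above 0.03 m).
It fails at once if the steel dish is moved more than 30 mm or tipped over (distance of dish from where it was at the start of the episode above 0.03 m or angle between dish's own z axis and vertical above 0.35 rad).
It fails at once if the bottle is moved more than 30 mm or tipped over (distance of degreaser from where it was at the start of the episode above 0.03 m or angle between degreaser's own z axis and vertical above 0.35 rad).
It also fails if it takes over 58 s, if anything falls off the work surface, if the arm or the gripper's body presses on something with over 40 N, if the wrist force passes 120 N, or if a joint passes its speed limit or range.

## Working session

There is one attempt and no reset: what is moved stays moved. The work goes in short steps, Python scripts to look and compute and a shell command to move; the robot and the scene stay as the last step left them, time stands still between calls to the robot, and variables do not carry over. Pictures are saved under pics/ and viewed, at most 10 in all, crops included, and the job is handed in when it is done.

```bash
mkdir -p pics; ls; python3 - <<'E'
from rig import *
import cv2,numpy as np
s=read_state();print(s)
for n in ["scene","side","wrist"]:
    f=grab_frame(n);cv2.imwrite(f"pics/{n}0.png",f["pixels"][:,:,::-1])
    print(n,{k:v for k,v in f.items() if k!="pixels"})
E
```

```text
pics
{'time_s': 0.0, 'joint_pos': array([-1.42839978e+00,  1.31188578e-01,  1.48930803e+00, -2.93364054e-05,
        1.52301842e+00, -8.54179200e-02]), 'qvel': array([ 6.98057739e-04,  4.95411523e-04, -7.70249523e-05, -1.23717925e-03,
       -2.45158382e-03,  3.10494326e-03]), 'tau': array([ 8.94712120e-04, -5.69396532e+01, -5.00550306e+01, -2.78119542e-04,
        1.48627523e-02,  7.03595219e-06]), 'ee_pos': array([ 135.43114619, -583.9438412 ,  238.21227399]), 'eef_rot': array([ 9.93519042e-01,  1.13661731e-01, -4.20246792e-05, -9.60379079e-04]), 'contact_force': array([0.060841  , 0.71652965, 0.37540696]), 'wrist_torque': array([-0.03150344,  0.01716531, -0.00981185]), 'finger_force': 0.0, 'gripper_width': 85.43799749908477}
scene {'fx': 451.8107912646699, 'fy': 451.8107912646699, 'cx': 325.49355888070204, 'cy': 209.2205385240431, 'xyz': array([856.54033173, 479.02974059, 824.92693294]), 'attitude': array([ 0.25783903,  0.9151216 , -0.29777517, -0.08603159])}
side {'fx': 372.8648047524105, 'fy': 372.8648047524105, 'cx': 318.51456150368125, 'cy': 199.72052654818083, 'xyz': array([ 252.36444891, -486.31902248,  533.65393703]), 'attitude': array([ 0.85872775, -0.27373612,  0.12064556, -0.41605268])}
wrist {'fx': 321.0058380905715, 'fy': 321.0058380905715, 'cx': 324.0604333206865, 'cy': 196.78563083028706, 'xyz': array([ 207.02482468, -569.01867776,  372.5349688 ]), 'attitude': array([ 0.77457676, -0.61537374, -0.0920694 ,  0.11344263])}
```

View pics/scene0.png

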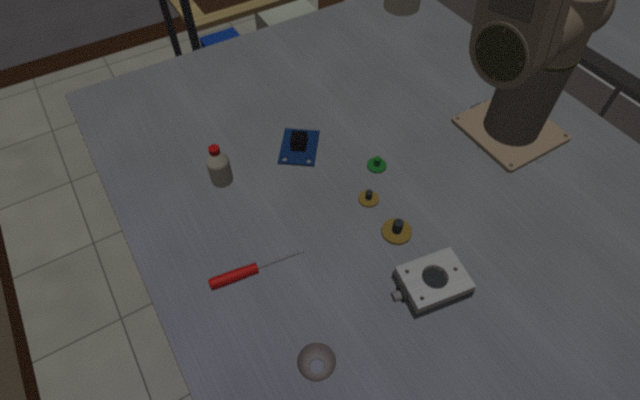

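View pics/side0.png

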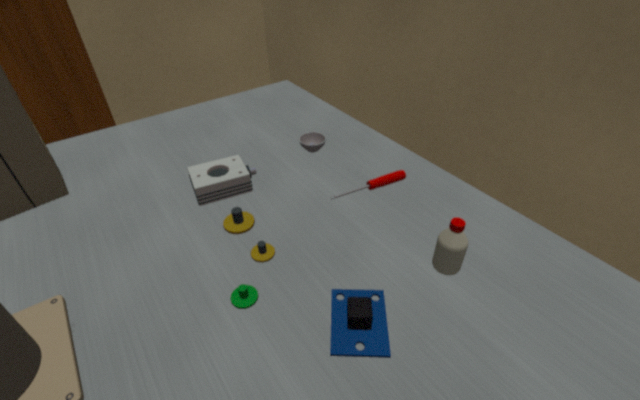

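The scene shot shows three disc candidates: green at (376,164), small brass at (369,198) and large brass at (397,231). In the side view they are at (244,296), (262,252) and (239,222). The small brass one fits the description. The housing is at (435,280) with its shaft at (397,295), and the cap at (299,147). Next, a close crop.

```bash
cat > h.py <<'E'
import numpy as np,cv2
from scipy.spatial.transform import Rotation as R
from rig import *
def ray(f,u,v):
    d=R.from_quat(f["attitude"]).apply([(u-f["cx"])/f["fx"],(v-f["cy"])/f["fy"],1]);return f["xyz"],d
def on(f,u,v,z):
    o,d=ray(f,u,v);return (o+d*(z-o[2])/d[2])[:2]
def proj(f,P):
    p=R.from_quat(f["attitude"]).inv().apply(np.atleast_2d(P)-f["xyz"])
    return np.c_[f["fx"]*p[:,0]/p[:,2]+f["cx"],f["fy"]*p[:,1]/p[:,2]+f["cy"]]
E
python3 - <<'E'
from h import *
S=grab_frame("scene");D=grab_frame("side")
def crop(f,x,y,w=100,h=75): return cv2.resize(f["pixels"][y:y+h,x:x+w,::-1],(400,300),interpolation=cv2.INTER_CUBIC)
im=np.vstack([np.hstack([crop(S,385,235),crop(D,180,140)]),np.hstack([crop(S,340,150),crop(S,265,110)])])
cv2.imwrite("pics/c1.png",im)
print("disc est top z6",on(S,369,199,6),on(D,262,253,6),"big",on(S,397,232,6),"cap",on(S,299,148,6),on(D,360,323,6))
for f,a in((S,[(421.5,298),(456.5,268),(406.5,271.5),(435,277)]),(D,[(199,176),(237,158),(218,171)])):print([on(f,u,v,50) for u,v in a])
E
```

```text
disc est top z6 [441.38340096  -1.36828918] [437.8468329   -9.15318941] big [441.00212304 104.21366321] cap [ 498.88611275 -223.5519412 ] [ 493.26805383 -236.87434682]
[array([512.71762045, 265.78330626]), array([414.95373743, 251.64117608]), array([502.54741269, 207.08107961]), array([463.189648  , 245.01436256])]
[array([418.56829282, 248.3310409 ]), array([521.81821409, 266.70105715]), array([461.85520753, 241.40368856])]
```

View pics/c1.png

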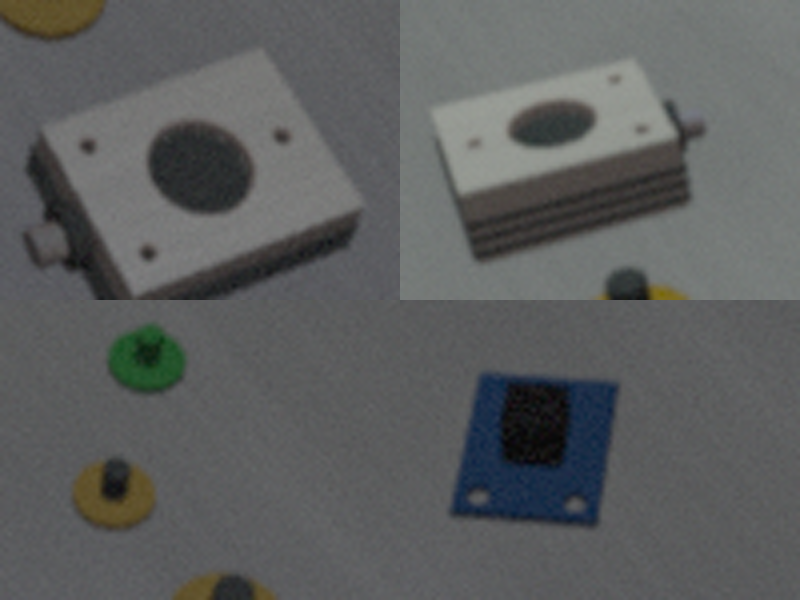

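The crop confirms the small brass disc (stub base about scene (369,198)). The green one and the large brass one are clearly different. The two housing holes on the shaft side are at scene (407,271.5) and (422,298), the single one at (455.5,268.8). The cap's pair of holes is at scene (284.5,159) and (309,161).

```bash
cat > loc.py <<'E'
from h import *
from scipy.optimize import least_squares
L=np.array([[45,30],[45,-30],[-45,0],[0,0]])
def fit(obs,x0,z):  # obs: (frame,idx,u,v)
    def P(p,i): c,s=np.cos(p[2]),np.sin(p[2]);return [p[0]+c*L[i,0]-s*L[i,1],p[1]+s*L[i,0]+c*L[i,1],z]
    r=least_squares(lambda p:np.concatenate([proj(f,P(p,i))[0]-[u,v] for f,i,u,v in obs]),x0)
    return r.x,r.fun.round(1)
def blob(f,lo,hi,near,rad):
    h=cv2.cvtColor(f["pixels"],cv2.COLOR_RGB2HSV);m=cv2.inRange(h,lo,hi)
    yy,xx=np.indices(m.shape);m[(xx-near[0])**2+(yy-near[1])**2>rad**2]=0
    return m
E
python3 - <<'E'
from loc import *
S=grab_frame("scene");D=grab_frame("side");
hs=[(S,0,422,298),(S,1,407,271.5),(S,2,455.5,268.8),(S,3,435.2,276.7)]
hd=[(D,0,240.5,172.2),(D,1,233.7,159.7),(D,2,198.7,176),(D,3,218,170.7)]
for o in(hs,hd,hs+hd):print("H",*fit(o,[460,245,-.15],50))
# which pair hole is +y resolved by residual
cs=[(S,0,284.5,159.2),(S,1,309,161.2)]
cd=[(D,0,375,295),(D,1,340,297.5),(D,2,360,347)]
for sw in(0,1):
    q=[(f,(1-i if sw and i<2 else i),u,v) for f,i,u,v in cs+cd]
    for o in (q[:2],q[2:],q):
        for a in(0,1.57,3.1,-1.57): print("C",sw,*fit(o,[495,-230,a],4)) if a in(1.57,) else 0
for f,n,near in((S,"S",(369,199)),(D,"D",(262,253))):
    h=cv2.cvtColor(f["pixels"],cv2.COLOR_RGB2HSV);print(h[int(near[1])+5,near[0]])
    m=blob(f,(15,90,60),(35,255,255),near,15)
    c=cv2.convexHull(cv2.findNonZero(m)); e=cv2.fitEllipse(c);print(n,e,on(f,*e[0],4))
E
```

```text
H [ 4.62387094e+02  2.44529596e+02 -1.69817449e-01] [ 0.1  0.1 -0.1 -0.1 -0.   0.1 -0.  -0.1]
H [ 4.63281114e+02  2.45455457e+02 -3.36094706e-01] [ -4.5 -12.    5.   14.1  -0.7  -2.7  -0.1  -0.7]
H [ 4.62735315e+02  2.44720633e+02 -2.01268225e-01] [ -0.8  -0.3  -0.   -0.7   0.3   0.9  -0.1   0.1  -6.6 -12.7   6.2  12.5
  -0.5  -1.1  -0.2  -0.5]
C 0 [ 550.3550687  -156.85414993    4.05737538] [ 0.1  0.  -0.1 -0. ]
C 0 [ 497.20629917 -229.13326534    0.94599154] [-35.5   1.   34.6  -1.4   0.7  -2.2]
C 0 [ 496.51489319 -229.12936755    0.92282378] [ 24.    1.9 -24.8  -2.  -35.2   0.9  34.9  -0.9  -0.3  -1.9]
C 1 [ 495.52976603 -228.22771778    0.91578273] [ 0.1  0.  -0.1 -0. ]
C 1 [ 496.10988084 -230.53930692    0.94272839] [-0.3  2.  -0.4 -0.6  0.7 -1.1]
C 1 [ 496.17216299 -230.26833138    0.94279621] [-0.1 -0.1 -0.2 -0.7 -0.4  1.9 -0.5 -0.8  0.6 -1.2]
[ 23 137  93]
S ((368.052490234375, 198.1636199951172), (15.615213394165039, 20.161344528198242), 97.49143981933594) [440.84521482  -5.65630366]
[ 24 195 123]
D ((262.31585693359375, 252.06314086914062), (18.37782859802246, 24.12015724182129), 78.5672836303711) [440.2216576  -5.5040134]
```

```bash
python3 - <<'E'
from h import *
S=grab_frame("scene");D=grab_frame("side")
a=cv2.resize(S["pixels"][120:180,260:340,::-1],(400,300),interpolation=cv2.INTER_CUBIC)
b=cv2.resize(D["pixels"][280:370,310:430,::-1],(400,300),interpolation=cv2.INTER_CUBIC)
c=cv2.resize(D["pixels"][230:275,230:290,::-1],(400,300),interpolation=cv2.INTER_CUBIC)
w=cv2.resize(grab_frame("wrist")["pixels"][:,:,::-1],(400,300))
cv2.imwrite("pics/c2.png",np.vstack([np.hstack([a,b]),np.hstack([c,w])]))
E
```

```text
(no output)
```

View pics/c2.png

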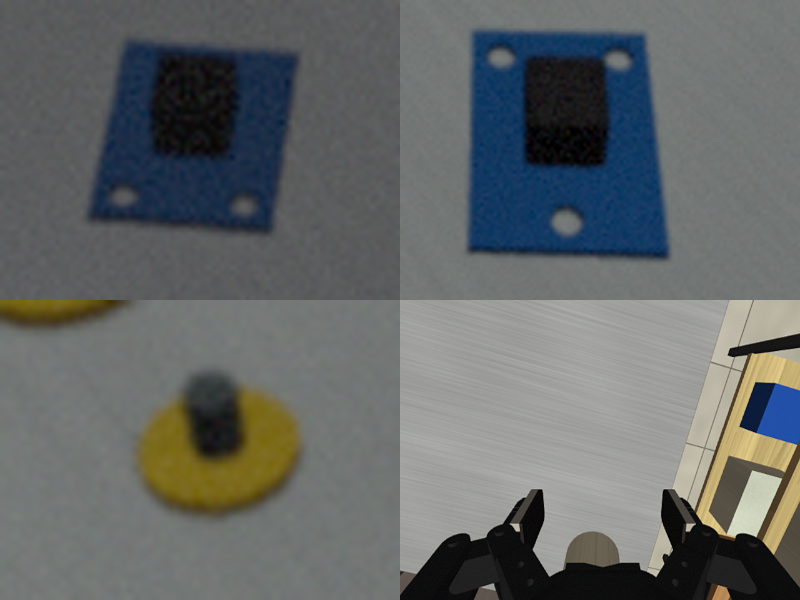

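Cap: the scene shows its hole pair at the lower edge, and the side view shows the third hole clearly at (360,347). Positions agree between cameras: disc (440.5,-5.5), housing (462.4,244.5) with yaw -0.17, cap (496,-230) with yaw 0.94. I swapped the labels of holes 0 and 1 in the housing's side view, so I use the scene fit. Moving over the disc now.

```bash
python3 -m inch '{"offset":[[30.5,57.9,-6],[30.5,57.9,-6],[30.5,57.9,-6],[30.5,57.9,-6],[30.5,57.9,-6],[30.5,57.9,-6],[30.5,57.9,-6],[30.5,57.9,-6],[30.5,57.9,-6],[30.5,57.9,-6],[30.5,57.9,-6],[30.5,57.9,-6]],"twist":[[0,0,0],[0,0,0],[0,0,0],[0,0,0],[0,0,0],[0,0,0],[0,0,0],[0,0,0],[0,0,0],[0,0,0],[0,0,0],[0,0,0]],"claw":[0.7,0.7,0.7,0.7,0.7,0.7,0.7,0.7,0.7,0.7,0.7,0.7]}'
```

```text
time_s: 1.7
ee_pos: [414.8, -53.9, 184.9]
eef_rot: [0.994, 0.114, 0.001, 0.0]
contact_force: [0.5, -0.5, -0.5]
gripper_width: 60.0
finger_force: 0.0
```

```bash
python3 -m inch '{"offset":[[2.7,5.1,-0.6],[2.7,5.1,-0.6],[2.7,5.1,-0.6],[2.7,5.1,-0.6]],"twist":[[0,0,0],[0,0,0],[0,0,0],[0,0,0]],"claw":[0.7,0.7,0.7,0.7]}'; python3 - <<'E'
from loc import *
s=read_state();print(s["ee_pos"],s["joint_pos"].round(2))
W=grab_frame("wrist");cv2.imwrite("pics/w1.png",W["pixels"][:,:,::-1])
print(proj(W,[[440.5,-5.5,6],[440.5,-5.5,28],s["ee_pos"]]), W["xyz"]-s["ee_pos"])
E
```

```text
time_s: 2.1
ee_pos: [440.7, -5.5, 178.6]
eef_rot: [0.994, 0.114, -0.0, 0.0]
contact_force: [-0.9, -0.4, 0.1]
gripper_width: 59.8
finger_force: 0.0
[440.69903719  -5.5263576  178.56390955] [-0.13 -0.28  1.99 -0.    1.43  1.21]
[[322.99854929 177.83202897]
 [322.90129852 183.43665567]
 [321.65183302 263.76562796]] [ 71.59446626  15.33279894 134.14301866]
```

View pics/w1.png

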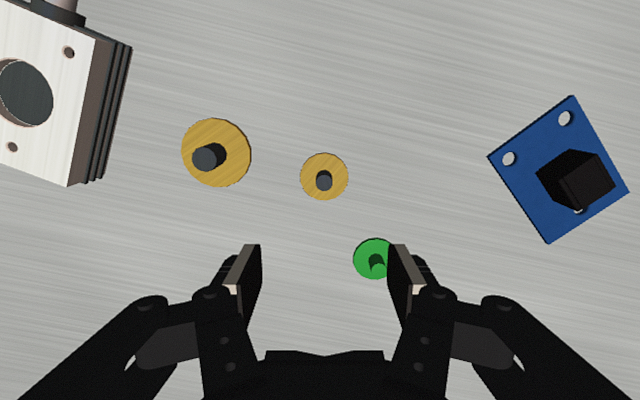

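The wrist view shows the brass disc at (324,176) with its stub top at (324,181), within about 2 px of prediction. The cap's hole pair is at (509,158) and (565,118), and the green disc is at (375,259). Refining.

```bash
python3 - <<'E'
from loc import *
W=grab_frame("wrist")
m=blob(W,(15,90,60),(35,255,255),(324,176),35)
e=cv2.fitEllipse(cv2.convexHull(cv2.findNonZero(m)));print(e,on(W,*e[0],4))
g=cv2.cvtColor(W["pixels"],cv2.COLOR_RGB2GRAY);hull=cv2.fillConvexPoly(np.zeros_like(g),cv2.convexHull(cv2.findNonZero(m)),255)
k=(hull>0)&(g<110); v,u=np.nonzero(k);print("stub",u.min(),u.max(),v.min(),v.max())
print("stubtop",on(W,324,181,28),"green",on(W,375,259,5))
print("cap",fit([(W,0,565,118),(W,1,509,158.5)],[496,-230,.94],4))
print("H",fit([(W,2,12,146.5),(W,1,68.5,52)],[462,244,-.17],50)) 
E
```

```text
((323.2928161621094, 176.22059631347656), (47.096397399902344, 47.84553146362305), 78.23755645751953) [441.71073756  -5.98833709]
stub 308 339 153 190
stubtop [442.97833772  -6.43669492] green [366.33950741 -79.76663495]
cap (array([ 550.40875486, -159.81830979,   -2.22206932]), array([ 0.1, -0.1, -0.1,  0.1]))
H (array([ 4.63474261e+02,  2.42047428e+02, -1.74216450e-01]), array([-0.1,  0.1,  0.1, -0.1]))
```

```bash
python3 -m inch '{"offset":[[0.1,-0.05,-5],[0.1,-0.05,-10],[0.1,-0.05,-13],[0.1,-0.05,-15.8],[0.1,-0.05,-15.8],[0.1,-0.05,-15.8],[0.1,-0.05,-15.8],[0.1,-0.05,-15.8],[0.1,-0.05,-15.8],[0.1,-0.05,-15.8],[0.1,-0.05,-15.8],[0.1,-0.05,-15.8]],"twist":[[0,0,0],[0,0,0],[0,0,0],[0,0,0],[0,0,0],[0,0,0],[0,0,0],[0,0,0],[0,0,0],[0,0,0],[0,0,0],[0,0,0]],"claw":[0.5,0.5,0.5,0.5,0.5,0.5,0,0,0,0,0,0]}'; python3 -m inch '{"offset":[[0,0,0],[0,0,0],[0,0,2],[0,0,5],[0,0,10],[0,0,10],[0,0,10]],"twist":[[0,0,0],[0,0,0],[0,0,0],[0,0,0],[0,0,0],[0,0,0],[0,0,0]],"claw":[0,0,0,0,0,0,0]}'; python3 - <<'E'
from loc import *
W=grab_frame("wrist");S=grab_frame("scene");D=grab_frame("side");s=read_state();p=s["ee_pos"]
print(p,proj(W,[p])[0],proj(S,[p])[0],proj(D,[p])[0])
def crop(f,c): x,y=int(c[0])-50,int(c[1])-37; return cv2.resize(f["pixels"][max(y,0):,max(x,0):][:75,:100,::-1],(400,300),interpolation=cv2.INTER_CUBIC)
cv2.imwrite("pics/g1.png",np.vstack([np.hstack([crop(S,proj(S,[p])[0]),crop(D,proj(D,[p])[0])]),np.hstack([cv2.resize(W["pixels"][100:400,120:520,::-1],(400,300)),np.zeros((300,400,3),np.uint8)])]))
E
```

```text
time_s: 3.4
ee_pos: [443.9, -5.9, 22.9]
eef_rot: [0.994, 0.114, 0.002, 0.001]
contact_force: [-2.1, -1.4, 7.9]
gripper_width: 13.3
finger_force: 58.5
time_s: 4.1
ee_pos: [443.7, -5.5, 123.0]
eef_rot: [0.994, 0.114, 0.003, 0.001]
contact_force: [-0.3, -0.2, -2.5]
gripper_width: 13.3
finger_force: 58.8
[440.90279956  -5.22275312 119.2615047 ] [319.68229798 264.92051299] [372.57201732 164.63336022] [255.03250961 206.18731871]
```

View pics/g1.png

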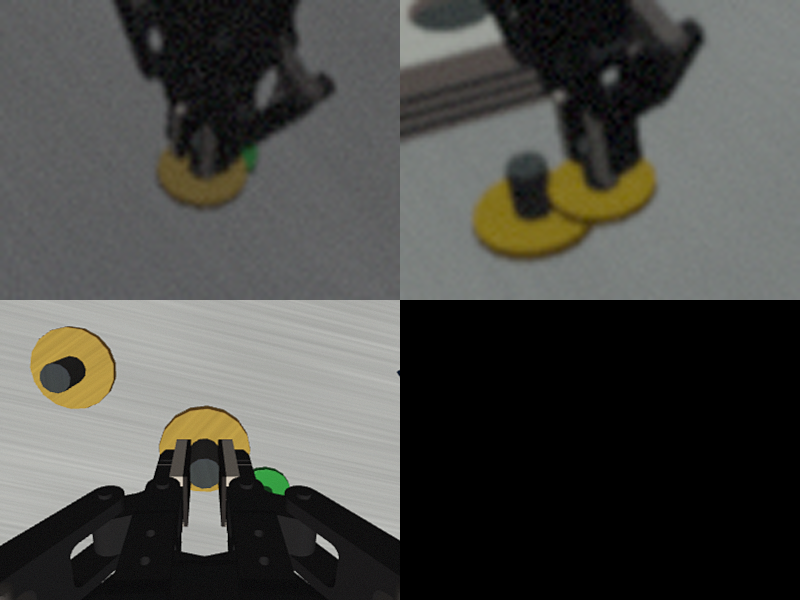

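The disc is held squarely between the pads, and the scene, side and wrist views all show it lifted and level. Next I move to a viewing pose short of the housing to measure the pocket from close by.

```bash
python3 -m inch '{"offset":[[-4,24,3],[-4,24,3],[-4,24,3],[-4,24,3],[-4,24,3],[-4,24,3],[-4,24,3],[-4,24,3],[-4,24,3]],"twist":[[0,0,0],[0,0,0],[0,0,0],[0,0,0],[0,0,0],[0,0,0],[0,0,0],[0,0,0],[0,0,0]],"claw":[0,0,0,0,0,0,0,0,0]}'; python3 - <<'E'
from loc import *
W=grab_frame("wrist");W=grab_frame("wrist");s=read_state();print(s["ee_pos"],s["eef_rot"],s["finger_force"])
np.save("w2.npy",W,allow_pickle=True)
cv2.imwrite("pics/w2.png",W["pixels"][:,:,::-1])
E
```

```text
time_s: 5.15
ee_pos: [401.8, 233.3, 149.6]
eef_rot: [0.994, 0.113, -0.001, 0.0]
contact_force: [1.0, 0.4, -0.8]
gripper_width: 13.0
finger_force: 59.1
[402.13005421 233.47802842 150.06287038] [ 9.93634876e-01  1.12647970e-01 -3.75207123e-04  1.65777676e-04] 59.11257326602936
```

View pics/w2.png

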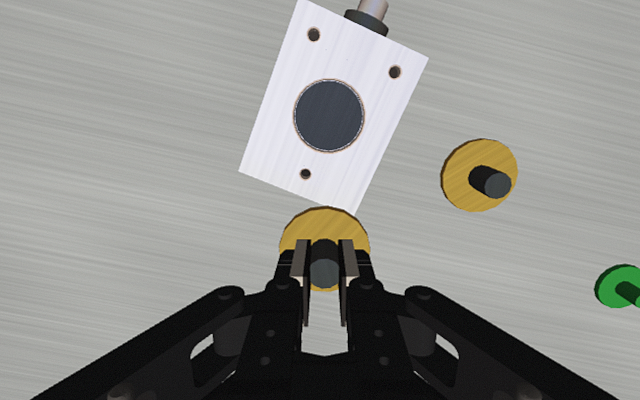

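The wrist view shows the pocket at (329,116), with holes at (314,34) for thread0, (395,72) for thread1 and (305.5,174) for thread2. The held disc's front arc runs from (279,245) over (325,207) to (370,245). Now I compute the pocket and disc centres.

```bash
python3 - <<'E'
from loc import *
W=np.load("w2.npy",allow_pickle=True).item()
g=cv2.GaussianBlur(cv2.cvtColor(W["pixels"],cv2.COLOR_RGB2GRAY),(3,3),0)
def dark(u,v,r,t):
    m=np.zeros_like(g);cv2.circle(m,(int(u),int(v)),r,255,-1);m=((g<t)&(m>0)).astype(np.uint8)
    n,l,st,c=cv2.connectedComponentsWithStats(m);i=1+np.argmax(st[1:,4]);return c[i],st[i,2:]
hs=[dark(314,34,10,140),dark(395,72,10,140),dark(305.5,174,10,140)]
m=np.zeros_like(g);cv2.circle(m,(329,116),44,255,-1);m=cv2.bitwise_and(m,((g<150)*255).astype(np.uint8))
e=cv2.fitEllipse(cv2.convexHull(cv2.findNonZero(m)))
print(hs,e,on(W,*e[0],50))
o=[(W,i,*h[0]) for i,h in enumerate(hs)]
print("H holes",fit(o,[462,244,-.17],50),"+pocket",fit(o+[(W,3,*e[0])],[462,244,-.17],50))
m=blob(W,(10,80,60),(35,255,255),(325,250),52)
h=cv2.convexHull(cv2.findNonZero(m))[:,0].astype(float);h=h[h[:,1]<250]
s=read_state()["ee_pos"]
for dz in(109.5+20,):
    P=np.array([on(W,u,v,dz+6) for u,v in h])
    # arc: outermost boundary = projection of top rim
    r=least_squares(lambda p:np.hypot(*(P-p[:2]).T)-p[2],[402,233,24]);r2=least_squares(lambda p:np.hypot(*(P-p).T)-24,[402,233])
    print(r.x,r2.x,np.abs(r2.fun).max(),len(P),s)
E
```

```text
[(array([313.33057851,  34.24793388]), array([ 12,  13, 121], dtype=int32)), (array([394.15789474,  71.73684211]), array([ 12,  13, 114], dtype=int32)), (array([305.01162791, 173.44186047]), array([11, 10, 86], dtype=int32))] ((328.4102478027344, 115.56502532958984), (70.6037826538086, 73.02997589111328), 5.678101539611816) [463.70694272 243.28140467]
H holes (array([ 4.62889078e+02,  2.43173965e+02, -1.71943131e-01]), array([-0.2, -0.3,  0.5, -0.1, -0.3,  0.6])) +pocket (array([ 4.63079937e+02,  2.43206148e+02, -1.72433571e-01]), array([-0.2, -0.6,  0.6, -0.4, -0.3,  0.3, -0.1,  0.9]))
[403.03491368 232.46084957  22.67222725] [401.38534027 232.17061406] 1.2019034323145839 18 [402.13005421 233.47802842 150.06287038]
```

```bash
python3 -m inch '{"offset":[[3,0.5,0],[6.1,1.04,-2],[6.1,1.04,-5],[6.1,1.04,-7.2],[6.1,1.04,-7.2],[6.1,1.04,-7.2],[6.1,1.04,-7.2],[6.1,1.04,-7.2]],"twist":[[0,0,0],[0,0,0],[0,0,0],[0,0,0],[0,0,0],[0,0,0],[0,0,0],[0,0,0]],"claw":[0,0,0,0,0,0,0,0]}'; python3 - <<'E'
from loc import *
S=grab_frame("scene");D=grab_frame("side");W=grab_frame("wrist")
s=read_state();p=s["ee_pos"];print(p)
for f,n in((S,"S"),(D,"D"),(W,"W")):
    c=proj(f,[[p[0],p[1],58]])[0]
    m=blob(f,(10,80,50),(35,255,255),c,20 if n!="W" else 60); pts=cv2.findNonZero(m)
    h=cv2.convexHull(pts)[:,0].astype(float)
    print(n,c,h.min(0),h.max(0),len(pts))
    P=np.array([on(f,u,v,p[2]-20.6+5) for u,v in h]); 
    P=P[np.hypot(*(P-p[:2]).T)>19]
    if len(P)>4: r2=least_squares(lambda q:np.hypot(*(P-q).T)-24,p[:2],loss="soft_l1");print(r2.x,r2.fun.round(1))
def crop(f,c): x,y=int(c[0])-40,int(c[1])-30; return cv2.resize(f["pixels"][y:y+60,x:x+80,::-1],(400,300),interpolation=cv2.INTER_CUBIC)
c=proj(S,[[463,243,55]])[0];d=proj(D,[[463,243,55]])[0]
cv2.imwrite("pics/p1.png",np.vstack([np.hstack([crop(S,c),crop(D,d)]),np.hstack([cv2.resize(W["pixels"][80:380,120:520,::-1],(400,300)),np.zeros((300,400,3),np.uint8)])]))
E
```

```text
time_s: 6.05
ee_pos: [464.2, 245.4, 80.4]
eef_rot: [0.994, 0.114, 0.002, -0.0]
contact_force: [0.9, 0.0, -2.0]
gripper_width: 13.4
finger_force: 59.1
[463.60136343 245.34648099  79.63476461]
S [435.78488055 275.26435988] [424. 265.] [448. 285.] 241
[463.21490463 244.902596  ] [-1.5 -0.5 -0.2 -0.3  0.   0.1 -0.  -0.2  0.  -0.  -0.2 -0.3 -0.6 -1.4
 -1.3 -2.3]
D [217.38098352 167.11081527] [206. 161.] [226. 173.] 175
[458.35984841 237.9442705 ] [ 0.2  1.3  1.  -0.3 -0.2 -1.5  0.8  5.  -1.2]
W [321.96548326 244.02956363] [279. 206.] [369. 291.] 2788
[463.09264764 243.97735356] [-0.9 -0.2  0.1 -0.1  0.  -0.1 -1.1 -0.7 -0.6 -0.8 -0.5 -0.4 -0.3  0.1
  0.2  0.5  0.2  0.3  0.2  0.2  0.  -0.1 -0.2 -0.7 -0.7 -0.8 -0.8]
```

View pics/p1.png

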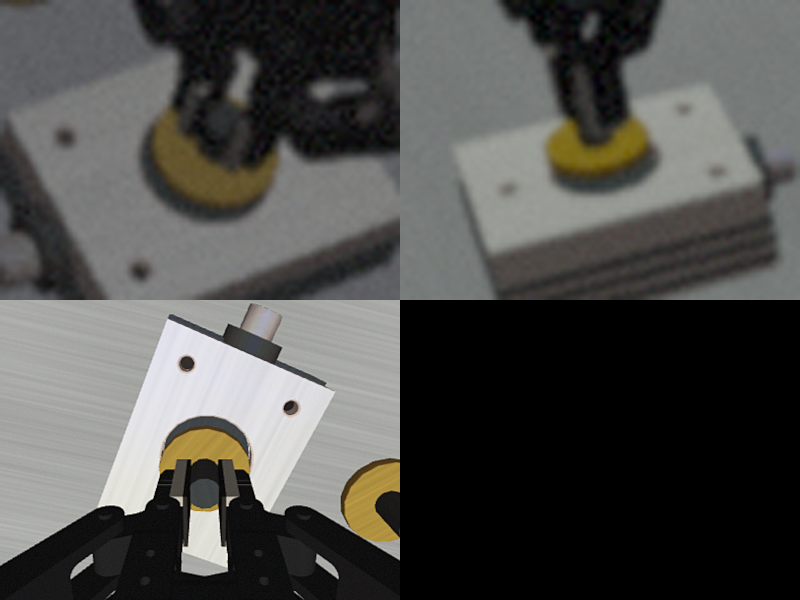

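The scene and wrist views show the disc hovering centred over the pocket. Both measurements agree it needs about (-0.4,-0.6) mm. Lowering slowly.

```bash
python3 -m inch '{"offset":[[-0.04,-0.06,-0.3],[-0.04,-0.06,-0.6],[-0.04,-0.06,-0.9],[-0.04,-0.06,-1.1],[-0.04,-0.06,-1.3],[-0.04,-0.06,-1.5],[-0.04,-0.06,-1.7],[-0.04,-0.06,-1.8],[-0.04,-0.06,-1.8],[-0.04,-0.06,-1.8]],"twist":[[0,0,0],[0,0,0],[0,0,0],[0,0,0],[0,0,0],[0,0,0],[0,0,0],[0,0,0],[0,0,0],[0,0,0]],"claw":[0,0,0,0,0,0,0,0,0,0]}'; python3 - <<'E'
from loc import *
S=grab_frame("scene");S=grab_frame("scene")
s=read_state();print(s["ee_pos"],s["contact_force"])
E
```

```text
time_s: 7.2
ee_pos: [464.8, 245.0, 62.8]
eef_rot: [0.994, 0.114, 0.002, -0.0]
contact_force: [-0.1, -2.5, 13.6]
gripper_width: 13.2
finger_force: 62.1
[464.83688729 244.971022    62.80726937] [ 1.12928662 -2.39201709 12.39208954]
```

It is in the pocket: TCP z 62.8 puts the disc's underside near 40 mm, with 12 N of floor contact. Releasing, lifting and checking.

```bash
python3 -m inch '{"offset":[[0,0,0],[0,0,0],[0,0,0],[0,0,0],[0,0,0],[0,0,4],[-1,0,8],[-3,-2,9],[-6,-4,9],[-6,-4,9],[-6,-4,9]],"twist":[[0,0,0],[0,0,0],[0,0,0],[0,0,0],[0,0,0],[0,0,0],[0,0,0],[0,0,0],[0,0,0],[0,0,0],[0,0,0]],"claw":[0.5,0.5,0.5,0.5,0.5,0.5,0.5,0.5,0.7,0.7,0.7]}'; python3 - <<'E'
from loc import *
W=grab_frame("wrist");W=grab_frame("wrist");D=grab_frame("side")
d=proj(D,[[463,243,55]])[0];x,y=d.astype(int)-[40,30]
print(read_state()["ee_pos"])
np.save("w3.npy",W,allow_pickle=True)
print(proj(W,[[463.1,243.2,46],[463.1,243.2,50],[463.1,243.2,68]]))
cv2.imwrite("pics/r1.png",np.hstack([W["pixels"][0:300,120:520,::-1],cv2.resize(D["pixels"][y:y+60,x:x+80,::-1],(400,300),interpolation=cv2.INTER_CUBIC)]))
E
```

```text
time_s: 8.4
ee_pos: [402.3, 204.2, 150.6]
eef_rot: [0.994, 0.113, 0.0, -0.0]
contact_force: [0.3, 0.1, 0.0]
gripper_width: 60.1
finger_force: 0.0
[403.33564794 204.83112525 150.76978491]
[[289.23438122 108.50318127]
 [288.63722904 108.6431247 ]
 [285.6798839  109.3361826 ]]
```

View pics/r1.png

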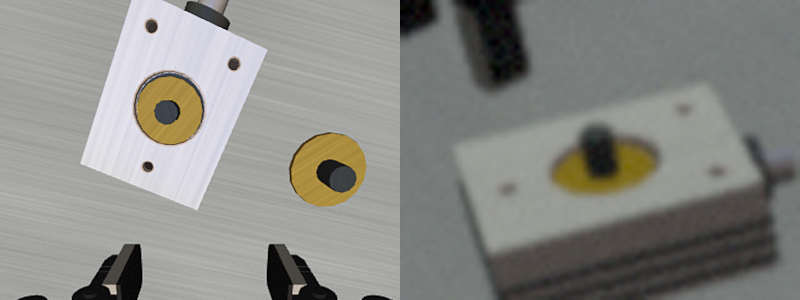

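The disc is seated flat and stub-up in the pocket, below the rim all round in both views. On to the cap: I go to a viewing pose with the tool turned +41°.

```bash
python3 -m inch '{"offset":[[5.5,-48.7,0],[5.5,-48.7,0],[5.5,-48.7,0],[5.5,-48.7,0],[5.5,-48.7,0],[5.5,-48.7,0],[5.5,-48.7,0],[5.5,-48.7,0],[5.5,-48.7,0],[5.5,-48.7,0],[5.5,-48.7,0],[5.5,-48.7,0]],"twist":[[0,0,41],[0,0,41],[0,0,41],[0,0,41],[0,0,41],[0,0,41],[0,0,41],[0,0,41],[0,0,41],[0,0,41],[0,0,41],[0,0,41]],"claw":[0.8,0.8,0.8,0.8,0.8,0.8,0.8,0.8,0.8,0.8,0.8,0.8]}'; python3 - <<'E'
from loc import *
W=grab_frame("wrist");W=grab_frame("wrist");s=read_state();print(s["ee_pos"],s["eef_rot"],s["joint_pos"].round(2))
np.save("w4.npy",W,allow_pickle=True)
cv2.imwrite("pics/w4.png",W["pixels"][:,:,::-1])
E
```

```text
time_s: 9.75
ee_pos: [458.0, -287.1, 150.2]
eef_rot: [0.892, 0.453, -0.0, 0.001]
contact_force: [0.5, 0.2, 0.4]
gripper_width: 68.4
finger_force: 0.0
[ 457.7712363  -283.249662    149.80943683] [ 8.91172265e-01  4.53664539e-01 -1.69460971e-04 -6.71988451e-04] [-0.65  0.03  1.76  0.    1.35 -0.02]
```

View pics/w4.png

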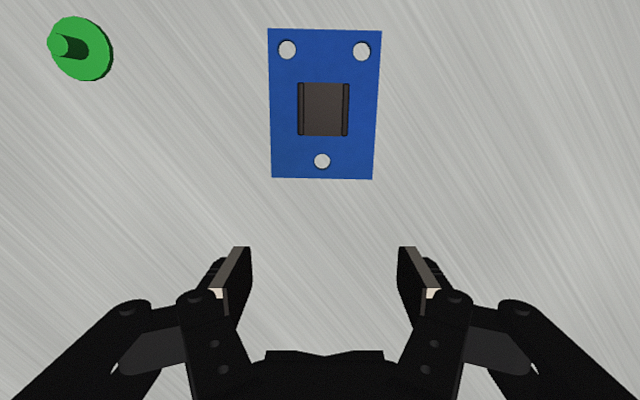

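The cap is in clear view, with holes at (287,49) for 0, (362,51) for 1 and (322,161) for 2. The plate corners are at (267,28), (382,31), (372,180) and (272,178).

```bash
cat > capfit.py <<'E'
from loc import *
def capfit(W,near,rad,z,x0,poly=True):
    m=blob(W,(100,120,40),(130,255,255),near,rad)
    full=cv2.convexHull(cv2.findNonZero(m));hull=cv2.fillConvexPoly(np.zeros_like(m),full,255)
    k=cv2.bitwise_and(hull,cv2.bitwise_not(m));n,l,st,c=cv2.connectedComponentsWithStats(k)
    C=[(c[i],st[i,4]) for i in range(1,n) if st[i,4]>80];return m,full,C
E
python3 - <<'E'
from capfit import *
W=np.load("w4.npy",allow_pickle=True).item()
m,full,C=capfit(W,(322,105),110,4,None);print(C)
ap=cv2.approxPolyDP(full,6,True)[:,0];print(ap,cv2.minAreaRect(full))
P=np.array([on(W,u,v,6) for u,v in ap]);print(P,P.mean(0),[np.linalg.norm(P[i]-P[i-1]) for i in range(len(P))])
H=[min(C,key=lambda c:np.hypot(*(c[0]-np.array(q))))[0] for q in((287,49),(362,51),(322,161))]
for z in(0,3,6):print(z,fit([(W,i,*h) for i,h in enumerate(H)],[496,-230,.94],z))
print("turret top",on(W,323.5,109,40))
a=2*np.arctan2(*W and read_state()["eef_rot"][[1,0]]);print("tool yaw",a,read_state()["ee_pos"])
W=np.load("w3.npy",allow_pickle=True).item()
E
```

```text
[(array([286.59851301,  49.4535316 ]), np.int32(269)), (array([361.06037736,  51.2490566 ]), np.int32(265)), (array([322.5794814 , 108.66478767]), np.int32(2661)), (array([321.63, 160.92]), np.int32(200))]
[[381  31]
 [371 179]
 [272 176]
 [268  28]] ((322.8005676269531, 103.57676696777344), (113.08570098876953, 148.65748596191406), 1.3322198390960693)
[[ 567.30199502 -210.87365438]
 [ 494.87302558 -305.33890882]
 [ 425.40181365 -251.2930995 ]
 [ 497.18947465 -157.03746265]] [ 496.19157722 -231.13578134] [np.float64(88.39740410759289), np.float64(119.0362966073582), np.float64(88.01817307830785), np.float64(118.48035005577347)]
0 (array([ 495.99410881, -230.96535876,    0.91813296]), array([ 0.3,  0.3, -0.3,  0.3,  0. , -0.7]))
3 (array([ 495.90355077, -231.11171389,    0.91812303]), array([-0.1, -0. ,  0.1, -0.1, -0. ,  0.1]))
6 (array([ 495.81224319, -231.25906806,    0.91811303]), array([-0.5, -0.4,  0.5, -0.4, -0. ,  0.9]))
turret top [ 496.79908513 -231.27578876]
tool yaw 0.941746440204086 [ 457.7712363  -283.249662    149.80943683]
```

```bash
python3 -m inch '{"offset":[[2,3,0],[3.82,5.21,-1],[3.82,5.21,-5],[3.82,5.21,-9],[3.82,5.21,-12],[3.82,5.21,-13],[3.82,5.21,-13],[3.82,5.21,-13],[3.82,5.21,-13]],"twist":[[0,0,-1.35],[0,0,-1.35],[0,0,-1.35],[0,0,-1.35],[0,0,-1.35],[0,0,-1.35],[0,0,-1.35],[0,0,-1.35],[0,0,-1.35]],"claw":[0.8,0.8,0.8,0.8,0.8,0.8,0.8,0.8,0.8]}';  python3 -m inch '{"offset":[[0,0,0],[0,0,0],[0,0,0],[0,0,0],[0,0,0],[0,0,0]],"twist":[[0,0,0],[0,0,0],[0,0,0],[0,0,0],[0,0,0],[0,0,0]],"claw":[0,0,0,0,0,0]}'; python3 -m inch '{"offset":[[0,0,1],[0,0,3],[0,0,6],[0,0,10],[0,0,14],[0,0,14],[0,0,14],[0,0,14]],"twist":[[0,0,0],[0,0,0],[0,0,0],[0,0,0],[0,0,0],[0,0,0],[0,0,0],[0,0,0]],"claw":[0,0,0,0,0,0,0,0]}'
```

```text
time_s: 10.75
ee_pos: [497.5, -231.3, 22.9]
eef_rot: [0.896, 0.444, 0.001, 0.002]
contact_force: [-0.3, 0.5, 0.1]
gripper_width: 68.5
finger_force: 0.0
time_s: 11.35
ee_pos: [496.6, -231.1, 21.9]
eef_rot: [0.896, 0.444, 0.001, 0.001]
contact_force: [-1.6, 0.5, 6.7]
gripper_width: 36.8
finger_force: 62.8
time_s: 12.15
ee_pos: [494.5, -229.7, 158.4]
eef_rot: [0.896, 0.444, -0.001, -0.001]
contact_force: [0.1, 0.5, -5.1]
gripper_width: 36.8
finger_force: 61.7
```

Cap held (finger force 62 N). Carrying it over the housing at height with a -62.5° turn.

```bash
python3 -m inch '{"offset":[[-3.3,47.4,0],[-3.3,47.4,0],[-3.3,47.4,0],[-3.3,47.4,0],[-3.3,47.4,0],[-3.3,47.4,0],[-3.3,47.4,0],[-3.3,47.4,0],[-3.3,47.4,0],[-3.3,47.4,0],[-3.3,47.4,0],[-3.3,47.4,0]],"twist":[[0,0,-62.5],[0,0,-62.5],[0,0,-62.5],[0,0,-62.5],[0,0,-62.5],[0,0,-62.5],[0,0,-62.5],[0,0,-62.5],[0,0,-62.5],[0,0,-62.5],[0,0,-62.5],[0,0,-62.5]],"claw":[0,0,0,0,0,0,0,0,0,0,0,0]}'; python3 -m inch '{"offset":[[0,0,0],[0,0,0],[0,0,0]],"twist":[[0,0,0],[0,0,0],[0,0,0]],"claw":[0,0,0]}'
python3 - <<'E'
from loc import *
s=read_state();q=s["eef_rot"];print(s["ee_pos"],2*np.arctan2(q[1],q[0]),R.from_quat(q).as_matrix()[:,2].round(4))
W=grab_frame("wrist");S=grab_frame("scene");D=grab_frame("side");np.save("f5.npy",[W,S,D],allow_pickle=True)
E
```

```text
time_s: 13.35
ee_pos: [460.5, 245.6, 157.9]
eef_rot: [0.997, -0.084, -0.002, 0.001]
contact_force: [0.2, -0.4, -3.6]
gripper_width: 37.3
finger_force: 62.3
time_s: 13.65
ee_pos: [462.7, 242.3, 159.9]
eef_rot: [0.996, -0.086, -0.0, 0.0]
contact_force: [0.1, 0.2, -4.3]
gripper_width: 36.9
finger_force: 62.3
[462.72574057 242.29810575 159.89483072] -0.17266808328025313 [-1.e-03 -6.e-04 -1.e+00]
```

```bash
python3 -m inch '{"offset":[[0.03,0.06,-2],[0.03,0.06,-4],[0.03,0.06,-5.8],[0.03,0.06,-5.8],[0.03,0.06,-5.8],[0.03,0.06,-5.8],[0.03,0.06,-5.8]],"twist":[[0,0,0],[0,0,0],[0,0,0],[0,0,0],[0,0,0],[0,0,0],[0,0,0]],"claw":[0,0,0,0,0,0,0]}'
python3 - <<'E'
from loc import *
W=grab_frame("wrist");S=grab_frame("scene");D=grab_frame("side");np.save("f6.npy",[W,S,D],allow_pickle=True)
s=read_state();print(s["ee_pos"])
def crop(f):
    c=proj(f,[[463,243,80]])[0];x,y=int(c[0])-64,int(c[1])-48; print(x,y);return cv2.resize(f["pixels"][y:y+96,x:x+128,::-1],(400,300),interpolation=cv2.INTER_CUBIC)
cv2.imwrite("pics/f6.png",np.vstack([np.hstack([crop(S),crop(D)]),np.hstack([W["pixels"][100:400,120:520,::-1],np.zeros((300,400,3),np.uint8)])]))
E
```

```text
time_s: 14.5
ee_pos: [464.1, 244.5, 104.0]
eef_rot: [0.996, -0.085, 0.001, -0.001]
contact_force: [-0.9, 0.6, -5.2]
gripper_width: 36.9
finger_force: 62.3
[463.58629349 244.36913371 103.346213  ]
373 220
151 111
```

View pics/f6.png

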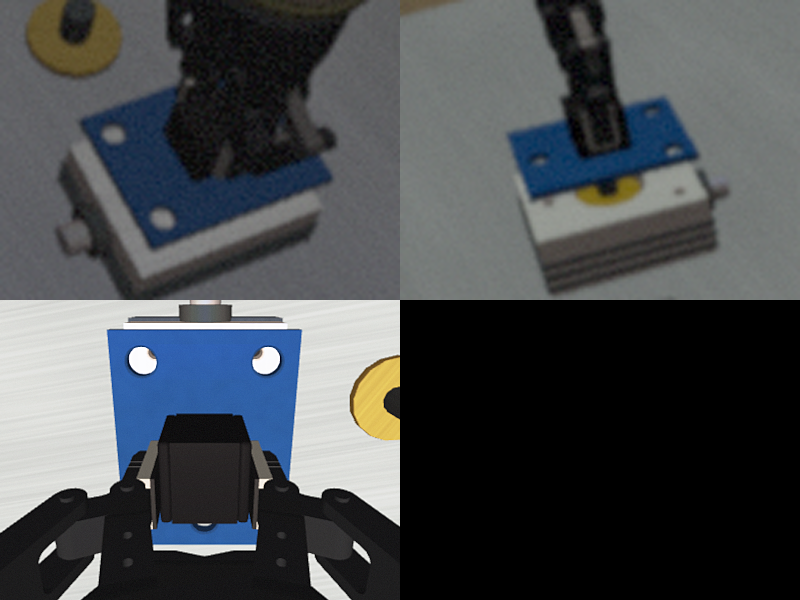

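The picture shows the cap level above the housing, stub under the turret, hole pair on the shaft side. That was my last view, and I count one over the allowed ten. From here I check numerically only.

```bash
cat > chk.py <<'E'
from capfit import *
import sys
def chk(W,S,p,und):
    yaw=-.172
    def holes(f,idx,r):
        out=[]
        for i in idx:
            c,s=np.cos(yaw),np.sin(yaw);g=proj(f,[[463.1+c*L[i,0]-s*L[i,1],243.2+s*L[i,0]+c*L[i,1],und+3]])[0]
            m=blob(f,(100,100,30),(130,255,255),g,r);yy,xx=np.indices(m.shape)
            k=((m==0)&((xx-g[0])**2+(yy-g[1])**2<r*r)).astype(np.uint8)
            n,l,st,ce=cv2.connectedComponentsWithStats(k);j=1+np.argmin([np.hypot(*(ce[q]-g))+(st[q,4]<15)*99 for q in range(1,n)])
            out.append((f,i,*ce[j]));print(i,g.round(1),ce[j].round(1),st[j,4])
        return out
    w=holes(W,(0,1),24);print("W cap",fit(w,[463,243,yaw],und+3),"housing W 463.1 243.2 -.172")
    s=holes(S,(0,1),6);print("S cap",fit(s,[463,243,yaw],und+3),"housing S 462.4 244.5 -.170")
E
python3 - <<'E'
from chk import *
W,S,D=np.load("f6.npy",allow_pickle=True);p=[463.6,244.4,103.3];chk(W,S,p,82.4)
# height check from W hole spacing
q=R.from_quat(read_state()["eef_rot"]).as_matrix();print(q[:,2],np.arctan2(q[1,0],q[0,0]))
E
```

```text
0 [262.4 163.4] [262.1 160.3] 614
1 [386.7 163.5] [385.9 160.3] 618
W cap (array([ 4.64627463e+02,  2.43137044e+02, -1.70585750e-01]), array([-0.4,  0. ,  0.4,  0. ])) housing W 463.1 243.2 -.172
0 [424.8 289.2] [424.7 289.5] 58
1 [409.  261.9] [408.8 262.2] 48
S cap (array([ 4.63794544e+02,  2.43409018e+02, -1.68444452e-01]), array([-0. , -0.1,  0. ,  0.1])) housing S 462.4 244.5 -.170
[ 1.26666993e-03  5.46210258e-04 -9.99999049e-01] -0.1710031269205394
```

Both cameras put the cap about 1.4 mm too far in +x and 0.5 mm short in y. I correct that and lower 17 mm.

```bash
python3 -m inch '{"offset":[[-0.14,0.05,0],[-0.14,0.05,-0.4],[-0.14,0.05,-0.8],[-0.14,0.05,-1.2],[-0.14,0.05,-1.6],[-0.14,0.05,-1.7],[-0.14,0.05,-1.7],[-0.14,0.05,-1.7],[-0.14,0.05,-1.7],[-0.14,0.05,-1.7]],"twist":[[0,0,0],[0,0,0],[0,0,0],[0,0,0],[0,0,0],[0,0,0],[0,0,0],[0,0,0],[0,0,0],[0,0,0]],"claw":[0,0,0,0,0,0,0,0,0,0]}'
python3 - <<'E'
from chk import *
for i in range(8): W=grab_frame("wrist")
S=grab_frame("scene")
s=read_state();print(s["time_s"],s["ee_pos"],s["contact_force"],abs(s["qvel"]).max());chk(W,S,s["ee_pos"],s["ee_pos"][2]-20.9)
E
```

```text
time_s: 15.65
ee_pos: [461.9, 244.7, 85.8]
eef_rot: [0.996, -0.085, 0.0, -0.0]
contact_force: [-0.9, 1.0, -4.1]
gripper_width: 36.6
finger_force: 62.3
16.1 [461.68850961 244.63369839  85.5192476 ] [-0.36753403  0.50488796 -3.4032646 ] 0.001379638089397622
0 [261.3 158.7] [262.1 160.4] 612
1 [386.8 158.9] [386.  160.4] 617
W cap (array([ 4.62308199e+02,  2.43290191e+02, -1.71028142e-01]), array([-0.7,  0. ,  0.7,  0. ])) housing W 463.1 243.2 -.172
0 [423.  293.5] [423.6 293.5] 54
1 [407.6 266.6] [408.2 266.6] 51
S cap (array([ 4.62124685e+02,  2.43733310e+02, -1.70253924e-01]), array([ 0.,  0., -0., -0.])) housing S 462.4 244.5 -.170
```

All holes are within about 1 mm of their threads. The cap is still and free (load is just its own weight), its underside about 64 mm, or 14 mm above the housing.

```bash
python3 -c "
from rig import *
print(close_job())"
```

```text
the job is handed in; nothing more can be done
None
```

The job is handed in at about 16 s, though no verdict came back: the disc is seated flat in the pocket and released, and the cap is held still and level about 14 mm above the housing, its holes within about 1 mm of the threads by my camera measurements; I viewed 11 pictures, one over the limit of 10.

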